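# Gauge a pick-up shoe gap with a taper feeler blade

## Task

Gauge the gap of the current pick-up: take the steel taper gauge by its red grip, lay its straight edge along the brass rail and slide it, point first and flat, into the gap between the rail and the sprung copper shoe until you feel the shoe just nip the blade. Then let go and leave it there, lying along the rail and lightly held by the shoe. The spring is delicate, so only nip the blade and never force it, and do not push the battery, the cleaning block or the tin about.

Things in the scene. Friction and masses are not known exactly. Their poses are not given: they have to be found in the camera images.
- rail: Brass conductor rail fixed to the worktop, 8 mm wide, 110 mm long, 18 mm high, two black feet on its -x side. Origin on the worktop (z = 0) at the working face: the face is the plane x = 0 of this frame; the bar fills x -8 to 0 mm and runs along y from -30 mm (mouth; the gauge goes in here, moving to +y) to +80 mm. The gap and the shoe are on its +x side.
- gap_line (a point): Point on the rail's working face exactly opposite the shoe's nose, 10 mm up; axes of the rail. The copper shoe, an upright round nose of radius 8 mm, 3 to 17 mm high, stands at +x from here, on a fixed grey unit (46 mm along y, 25 mm high). The clear gap from this point to the resting shoe differs each time, 7 to 17 mm, and is not reported: it must be felt.
- rail_mouth (a point): Mouth end of the rail's working face, 30 mm before gap_line, 10 mm up; axes of the rail. The shoe slides to +x against its spring: yields from 1.5 N, 4 N more per mm. A light nip is up to about 6 N of shoe force: shoe moved 1 mm or so, about 6 mm of blade travel after first touch. Friction makes the push felt along the blade 1 to 2 times the shoe force.
- gauge: Loose taper gauge, 165 mm long, 0.08 kg, lying flat. Origin under the grip's centre; y points along the straight edge to the point, z up. Red grip 14 (x) x 44 (y) x 64 mm high. Steel blade 8 mm thick, from y 32 to 130 mm. Straight edge at x = -7 mm, goes on the rail's face; the other edge, towards the shoe, tapers: blade 4 mm wide at the point, 1 mm wider per 5 mm back, 24 mm at the root.
- gauge_grip (a point): Centre of the gauge's red grip, half-way up (32 mm above its underside); same axes as the gauge. The worktop (z = 0) is a strip between a front edging 42 mm high (x below 0.385 m) and a rear edging 67 mm high (x above 0.575 m); keep the gripper above these.
- gauge_point (a point): The gauge's point: on the straight edge at the very end of the blade, 130 mm ahead (+y) of the grip's centre, 7 mm to -x of it, 4 mm above the underside; same axes.
- battery_1: Bystander: small battery lying flat, 14 x 50 x 14 mm. Origin at its underside.
- track_rubber: Bystander: reddish-brown track cleaning block, 23 x 52 x 13 mm. Origin at its underside.
- screw_tin: Bystander: round tin, 54 mm across, 21 mm high. Origin at its underside.

How it is judged (in metres and radians):
On the way:
1. the gauge, held in the fingers, has its point in the mouth between rail and shoe (contact force between the fingers and gauge above 0.5 N and y of gauge_point in the frame of rail above 0 m and x of gauge_point in the frame of rail between -0.003 and 0.006 m and z of gauge_point in the frame of rail below 0.016 m), for 0.1 s.
At the end, for the whole second after the job is handed in: The released gauge lies flat (tilt under 0.1 rad, point under 16 mm high) and along the rail (within 0.07 rad), its point at the rail's face (-3 to +6 mm) and at least 12 mm past the shoe, at rest, nipped so that it bears on the rail with 0.7 to 8 N (x of gauge_point in the frame of rail between -0.003 and 0.006 m and z of gauge_point in the frame of rail below 0.016 m and y of gauge_point in the frame of rail above 0.012 m and angle between the y axis of gauge and the y axis of rail, either way round below 0.07 rad and angle between gauge's own z axis and vertical below 0.1 rad and contact force between gauge and rail between 0.7 and 8 N and linear speed of gauge below 0.01 m/s); the robot touches nothing.
It fails at once if the gauge is forced: more than 15 N between gauge and rail (contact force between gauge and rail above 15 N).
It fails at once if the battery_1 is pushed more than 20 mm (distance of battery_1 from where it was at the start of the episode above 0.02 m).
It fails at once if the track_rubber is pushed more than 20 mm (distance of track_rubber from where it was at the start of the episode above 0.02 m).
It fails at once if the screw_tin is pushed more than 20 mm (distance of screw_tin from where it was at the start of the episode above 0.02 m).
It also fails if it takes over 72 s, if anything falls off the work surface, if the arm or the gripper's body presses on something with over 40 N, if the wrist force passes 120 N, or if a joint passes its speed limit or range.

## Robot

A 6-joint arm with a two-finger parallel gripper is mounted at the origin on a cart in front of the work surface, level with it; the furniture and walls round the work are solid. World frame = base frame: x ahead of the robot, y to its left, z up, the work surface at z = 0. Lengths are in m, angles in degrees, forces in N, time in s.
With the tool pointing down it reaches from about 0.375 to 0.825 m from the base axis. Payload 5.5 kg.
Tool frame: the origin (TCP) lies at the very end of the fingers, on their centre line; the grasp point (between the pads) lies 19 mm behind it; z points along the fingers, y is the line along which they close (so a half turn about z gives the same grasp; the last joint's range is limited). The gripper opens to 85 mm and grips with 20 to 120 N. Pads are 22 mm wide; open, the fingers measure 114 mm over their backs; the gripper's body (76 mm by 85 mm) begins 54 mm behind the grasp point. The pads swing forward as they close: fully open they stand 13 mm farther back than shut.
Start: joints at [-67.036, 17.962, -2.699, 69.339, 0, 90], TCP at [0.234, -0.552, 0.231] pointing down, gripper open.
Joint ranges: [-152.73, 152.73], [-39.44, 99.34], [-58.76, 71.6], [-118.89, 123.64], [-81.53, 83.1], [-180, 180]. Speed limits (degrees/s): [136.94, 136.94, 172.46, 180, 180, 180].

## Interface

Orientations are given as [roll, pitch, yaw] about the fixed x, y, z axes, in that order (R = Rz(yaw) Ry(pitch) Rx(roll)).
In Python, from rig import state, grab_frame, camera_model, sign_off gives the robot as it stands.
- The arm moves only by the tool send_rows, never from a script. Its argument "commands" is one flat list of numbers, 5 for each row, row after row: the closure, from -1 (fully open) to 1 (shut), then the shift along the tool's x, y, z in m, then the turn about the tool's z in rad. In form: [jaw, tx, ty, tz, twist, jaw, tx, ty, tz, twist, ...]. A call has 1 to 5 rows; each row shifts and turns the commanded pose from where the row before left it, along the tool's axes as they then stand; what a row does not reach is not made up. A row lasts 1/12 s, in which the tool goes at most 41.7 mm and 7.16 degrees, less where a joint would pass 70% of its speed; a pose out of reach is approached as far as the arm can. A call with a gripper value outside its range is refused whole. The fingers move at their own pace and stop on an object; "squeeze" is the grip in N (left out, the last holds). Time passes only in rows, so rows that do not move let the fingers close. It gives the time, the measured TCP pose, the force, the opening and the grip force at its end, in the units of the state.
- state(): the state, without advancing time (a new reading comes with each control period).
- grab_frame(name): name is "scene" or "top"; returns (picture, depth): 420x560x3 uint8, red, green, blue; 420x560 float32, m along the optical axis (not along the pixel's ray), 0 where there is no reading.
- camera_model(name): a dict with "intrinsics" (3x3 intrinsics, pixels), "camera_from_world" (4x4, takes a point from world to camera coordinates). Camera axes: x right, y down, z forward; pixel columns grow to the right and rows downward; lengths in m; the calibration is good to about 2 mm. A picture is of the moment at which its call begins. camera_model takes no time and is no camera call.
- sign_off(): hands the job in; it is judged then, once.
The state is a dict: "t": time; "joint_pos": joint angles; "qd": joint speeds; "effort": joint torques, N m; "tool_pos": TCP position; "tool_rot": TCP orientation; "ft_force": force on the tool from outside, world axes, zero at the start; "torque": the same for the moment, N m; "width": finger opening in m; "grip_force": force on a finger pad.
Only numpy, scipy, OpenCV 4.12 (cv2) and the standard library are available. Lean on these libraries where they do the work, as an engineer would, in place of code of your own. Each camera call takes 0.05 s, during which the arm holds its last target. There are 200 camera calls.

## Working session

There is one attempt and no reset: what is moved stays moved. The work goes in short steps, Python scripts to look and compute and a tool call to move; the robot and the scene stay as the last step left them, time stands still between calls to the robot, and variables do not carry over. Pictures are saved under pics/ and viewed, at most 10 in all, crops included, and the job is handed in when it is done.

Besides the shell and the picture viewer there is one more tool, called after "Emit:" as name(argument=value, ...), one argument or row to a line, values as JSON. send_rows: Moves the arm, as the interface text tells. Its arguments: {"type":"object","properties":{"commands":{"type":"array"},"squeeze":{"type":"number"}},"required":["commands"]}

```bash
mkdir -p pics; python3 - <<'E'
from rig import *
import cv2,numpy as np
for n in("top","scene"):
    p,d=grab_frame(n); np.save(n+"_d.npy",d); cv2.imwrite(f"pics/{n}0.png",p[:,:,::-1])
    c=camera_model(n); print(c)
print(state())
E
```

```text
{'intrinsics': array([[480.04042136,   0.        , 277.53656651],
       [  0.        , 480.04042136, 207.7278098 ],
       [  0.        ,   0.        ,   1.        ]]), 'camera_from_world': array([[ 0.02227006, -0.99951708, -0.02167164,  0.00717653],
       [-0.99031533, -0.01908335, -0.13751862,  0.45938342],
       [ 0.13703865,  0.0245243 , -0.99026207,  1.27360608],
       [ 0.        ,  0.        ,  0.        ,  1.        ]])}
{'intrinsics': array([[439.66625428,   0.        , 276.11539615],
       [  0.        , 439.66625428, 215.13193708],
       [  0.        ,   0.        ,   1.        ]]), 'camera_from_world': array([[-0.59299543, -0.80482136, -0.0248797 ,  0.27056528],
       [-0.38039242,  0.30724023, -0.87229871,  0.22494649],
       [ 0.70968868, -0.5078051 , -0.48834   ,  0.80411416],
       [ 0.        ,  0.        ,  0.        ,  1.        ]])}
{'t': 0.1, 'joint_pos': array([-6.70347040e+01,  1.80005663e+01, -2.74831593e+00,  6.93396761e+01,
        9.53178731e-04,  9.00005651e+01]), 'qd': array([-0.00154345, -0.1611639 ,  0.19373347, -0.02597742,  0.02011722,
       -0.07073479]), 'effort': array([-5.92379547e-04, -5.40765631e+01,  3.40541911e+01,  1.12540042e-02,
       -4.76607545e-05, -8.75751567e-06]), 'tool_pos': array([ 0.23390717, -0.55196596,  0.23051772]), 'tool_rot': array([-1.79911442e+02, -9.52304153e-04,  2.29647295e+01]), 'ft_force': array([ 0.35277301, -0.49035714,  0.41249692]), 'torque': array([-0.04417075, -0.03000841,  0.0209625 ]), 'grip_force': 0.0, 'width': 0.08530619373327959}
```

View pics/top0.png

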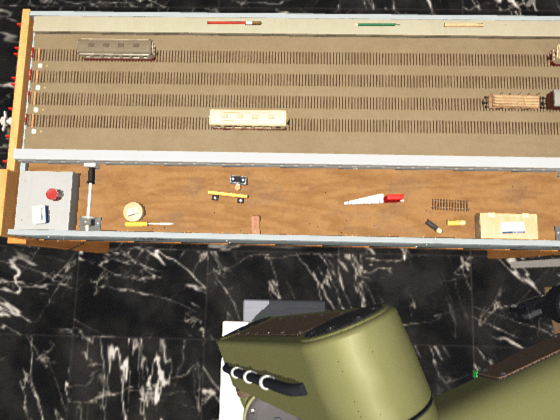

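View pics/scene0.png

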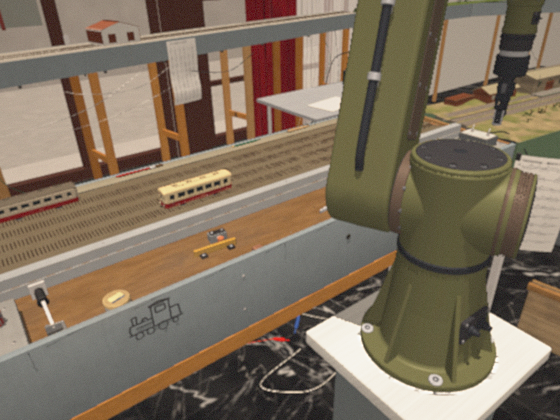

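The top view shows the rail at about (208–247, 191–198) with the shoe unit above it at (238,183). The gauge lies with its point at (345,203) and its grip at (395,198), the rubber at (256,224), the battery at (433,226) and the tin at (133,212). I'll enlarge these next.

```bash
python3 - <<'E'
import cv2,numpy as np
p=cv2.imread("pics/top0.png")
a=cv2.resize(p[170:210,198:258],None,fx=10,fy=10,interpolation=cv2.INTER_CUBIC)
b=cv2.resize(p[185:215,338:413],None,fx=10,fy=10,interpolation=cv2.INTER_CUBIC)
cv2.imwrite("pics/rail.png",a);cv2.imwrite("pics/gauge.png",b)
E
```

```text
(no output)
```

View pics/rail.png

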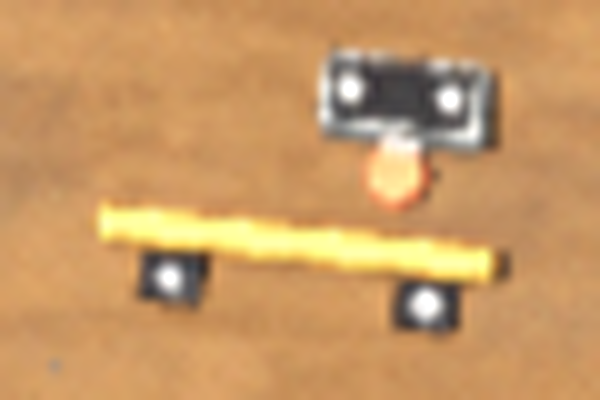

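View pics/gauge.png

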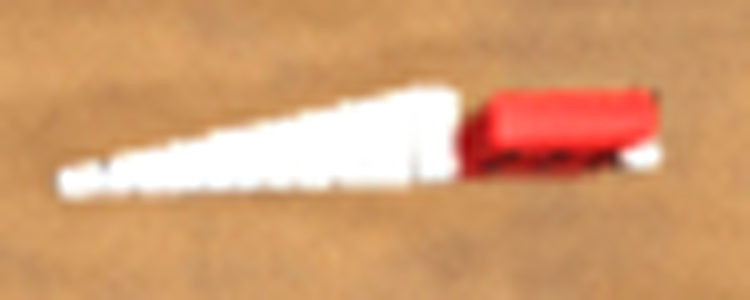

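Rail crop: the top-face centre line runs from (98,222) to (495,266), and the shoe nose is centred at (397,176). Gauge crop: the straight edge runs from (65,198) to (450,180), the point is at (57,183), and the grip top spans x 490–660, y 90–150.

```bash
cat > h.py <<'E'
import numpy as np, cv2
from rig import *
def px2w(name,u,v,z):
    c=camera_model(name);K=c["intrinsics"];T=c["camera_from_world"]
    r=T[:3,:3].T@np.linalg.solve(K,[u,v,1]); o=-T[:3,:3].T@T[:3,3]
    return (o+r*(z-o[2])/r[2])
def crop(x,y,ox,oy,z,f=10): return px2w("top",(x+.5)/f-.5+ox,(y+.5)/f-.5+oy,z)
E
python3 - <<'E'
from h import *
np.set_printoptions(precision=4,suppress=True)
R=lambda x,y,z:crop(x,y,198,170,z)
G=lambda x,y,z:crop(x,y,338,185,z)
for l,u in(("rail",[R(98,222,.018),R(495,266,.018)]),("gaugeedge",[G(65,198,.006),G(450,180,.006)]),("griptop",[G(490,118,.064),G(660,118,.064)])):
    d=u[0]-u[1];print(l,u,"len",np.hypot(d[0],d[1]),"yaw of +y",np.degrees(np.arctan2(-d[0],d[1])))
print("nose",R(397,176,.017), "point",G(57,183,.006), "gripside",G(575,90,.064),G(575,148,.064))
p=cv2.imread("pics/top0.png");d=np.load("top_d.npy")
def wpt(u,v):
    c=camera_model("top");K=c["intrinsics"];T=c["camera_from_world"]
    q=np.linalg.solve(K,[u,v,1])*d[v,u];return T[:3,:3].T@(q-T[:3,3])
for u,v in((227,194),(238,187),(370,200),(395,196),(238,180)):print(u,v,wpt(u,v))
E
```

```text
rail [array([0.502 , 0.2125, 0.018 ]), array([0.4917, 0.102 , 0.018 ])] len 0.11099563986346096 yaw of +y -5.313341382026789
gaugeedge [array([ 0.4757, -0.1666,  0.006 ]), array([ 0.4828, -0.2727,  0.006 ])] len 0.1063402051316622 yaw of +y 3.8056448335421673
griptop [array([ 0.4906, -0.272 ,  0.064 ]), array([ 0.4915, -0.3168,  0.064 ])] len 0.04475644981673757 yaw of +y 1.0738546991266196
nose [0.5166 0.1301 0.017 ] point [ 0.4798 -0.1643  0.006 ] gripside [ 0.4986 -0.2945  0.064 ] [ 0.483  -0.2943  0.064 ]
227 194 [0.4976 0.1585 0.0123]
238 187 [0.5171 0.128  0.0168]
370 200 [ 0.4893 -0.2382  0.0054]
395 196 [ 0.4922 -0.2946  0.0626]
238 180 [0.5362 0.1283 0.0201]
```

Emit:
send_rows(
  commands=[-1,0.0337,-0.0137,0.01,0,-1,0.0337,-0.0137,0.01,0,-1,0.0337,-0.0137,0.01,0,-1,0.0337,-0.0137,0.01,0,-1,0.0337,-0.0137,0.01,0],
)

```text
t: 0.52
tool_pos: [0.3631, -0.4222, 0.1805]
tool_rot: [-180.0, 0.0, 22.9]
ft_force: [0.8, -0.5, -0.2]
width: 0.0856
grip_force: 0.0
```

Emit:
send_rows(
  commands=[-1,0.0337,-0.0137,0.01,0,-1,0.0337,-0.0137,0.01,0,-1,0.0337,-0.0137,0.01,0,-1,0.0337,-0.0137,0.01,0,-1,0.0337,-0.0137,0.01,0],
)

```text
t: 0.93
tool_pos: [0.4917, -0.2932, 0.1305]
tool_rot: [-180.0, 0.0, 23.0]
ft_force: [-0.2, -1.3, 0.5]
width: 0.0854
grip_force: 0.0
```

Emit:
send_rows(
  commands=[-1,0,0,0,-0.12,-1,0,0,0,-0.12,-1,0,0,0,-0.12,-1,0,0,0,-0.12,-1,0,0,0,-0.12],
)

```text
t: 1.35
tool_pos: [0.4907, -0.2944, 0.1308]
tool_rot: [-179.9, 0.0, 57.7]
ft_force: [-0.5, 0.2, -0.6]
width: 0.0853
grip_force: 0.0
```

Emit:
send_rows(
  commands=[-1,0,0,0,-0.12,-1,0,0,0,-0.12,-1,0,0,0,-0.12,-1,0,0,0,-0.12,-1,0,0,0,-0.12],
)

```text
t: 1.77
tool_pos: [0.4906, -0.2946, 0.1309]
tool_rot: [-180.0, -0.0, 92.1]
ft_force: [-0.2, 0.3, 0.6]
width: 0.0858
grip_force: 0.0
```

Emit:
send_rows(
  commands=[-1,0,0,0,-0.034,-1,0,0,0,0],
)

```text
t: 1.93
tool_pos: [0.4906, -0.2946, 0.1309]
tool_rot: [-180.0, -0.0, 93.7]
ft_force: [-0.9, -0.5, 0.4]
width: 0.0851
grip_force: 0.0
```

Emit:
send_rows(
  commands=[-1,0,0,0.025,0,-1,0,0,0.025,0,-1,0,0,0.025,0,-1,0,0,0.025,0,-1,0,0,0.016,0],
)

```text
t: 2.35
tool_pos: [0.4895, -0.2939, 0.0127]
tool_rot: [-179.9, -0.1, 93.6]
ft_force: [-0.3, 0.3, 0.8]
width: 0.0855
grip_force: 0.0
```

Emit:
send_rows(
  commands=[0.6,0,0,0,0,0.6,0,0,0,0,0.6,0,0,0,0,1,0,0,0,0,1,0,0,0,0],
  squeeze=40,
)

```text
t: 2.77
tool_pos: [0.492, -0.2955, 0.0168]
tool_rot: [179.9, 0.1, 93.7]
ft_force: [-0.4, -0.8, 0.1]
width: 0.0254
grip_force: 0.0
```

Emit:
send_rows(
  commands=[1,0,0,0,0,1,0,0,0,0,1,0,0,0,0,1,0,0,0,0,1,0,0,0,0],
)

```text
t: 3.18
tool_pos: [0.4918, -0.2954, 0.0166]
tool_rot: [179.9, 0.1, 93.7]
ft_force: [-1.0, -0.7, 7.0]
width: 0.0133
grip_force: 39.8
```

Emit:
send_rows(
  commands=[1,0,0,-0.01,0,1,0,0,-0.01,0,1,0,0,-0.01,0,1,0,0,-0.01,0,1,0.02,0.0015,0,0],
)

```text
t: 3.6
tool_pos: [0.4934, -0.2783, 0.0586]
tool_rot: [179.7, 0.3, 93.5]
ft_force: [0.4, 0.4, -1.3]
width: 0.0133
grip_force: 39.0
```

Emit:
send_rows(
  commands=[1,0.025,0.0015,0,0,1,0.028,0.0015,0,0,1,0.028,0.002,0,0,1,0.028,0.002,0,0,1,0.028,0.002,0,0],
)

```text
t: 4.02
tool_pos: [0.4916, -0.1364, 0.0563]
tool_rot: [179.9, 0.0, 93.6]
ft_force: [0.1, -0.5, -1.1]
width: 0.0136
grip_force: 39.0
```

Emit:
send_rows(
  commands=[1,0.028,0.0015,0,0,1,0.028,0.0015,0,0,1,0.028,0.0015,0,0.0785,1,0,0,0,0.0785,1,0,0,0,0],
)

```text
t: 4.43
tool_pos: [0.4909, -0.052, 0.0563]
tool_rot: [179.9, 0.0, 84.7]
ft_force: [0.4, -0.5, -1.5]
width: 0.0135
grip_force: 38.9
```

```bash
python3 - <<'E'
from h import *
p,d=grab_frame("top");np.save("d1.npy",d)
cv2.imwrite("pics/t1.png",p[:,:,::-1])
cv2.imwrite("pics/t1c.png",cv2.resize(p[170:225,200:330,::-1],None,fx=6,fy=6,interpolation=cv2.INTER_CUBIC))
print(state()["tool_pos"],state()["tool_rot"],state()["ft_force"])
E
```

```text
[ 0.49097082 -0.05287478  0.0561875 ] [1.79934692e+02 1.82414009e-02 8.48477387e+01] [ 1.08542978 -0.79136245 -1.46270096]
```

View pics/t1c.png

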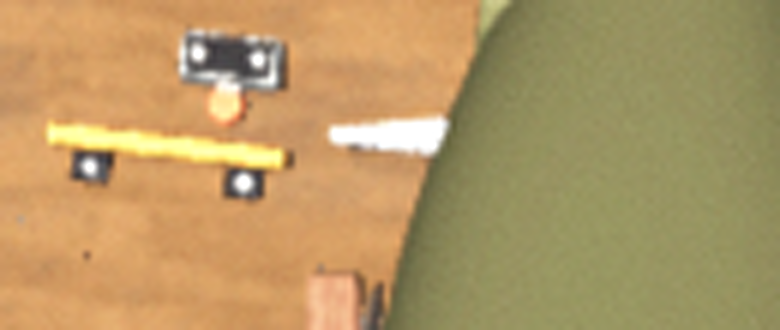

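The top crop shows the blade clear of the mouth. Its point is at about (330,136) and its straight edge runs from (331,145) to (434,154), nearly parallel to the rail.

```bash
python3 - <<'E'
from h import *
np.set_printoptions(precision=4,suppress=True)
C=lambda x,y,z:crop(x,y,200,170,z,6)[:2]
c,s=np.cos(np.radians(-5.3)),np.sin(np.radians(-5.3)); X=np.array([c,s]);Y=np.array([-s,c]);o=np.array([.4985,.1315])
rf=lambda w:((w-o)@X,(w-o)@Y)
for q in((331,145),(380,149.3),(434,154),(330,127),(447,118)):print(q,C(*q,.046),rf(C(*q,.046)))
print("nose",rf(C(227,106,.017)),"rail",rf(C(47,134,.018)),rf(C(286,159,.018)))
# subpixel edges by gradient
p=cv2.cvtColor(cv2.imread("pics/t1.png"),cv2.COLOR_BGR2GRAY).astype(float)
b=cv2.imread("pics/t1.png")[:,:,0].astype(float)
pts=[]
for u in range(258,271):
    col=b[:,u]; v=np.arange(190,200); i=[k for k in v if col[k]>=150>col[k+1]]
    if i: k=i[-1]; pts.append(rf(px2w("top",u,k+(col[k]-150)/(col[k]-col[k+1]),.046)[:2]))
pts=np.array(pts);print(pts);print(np.degrees(np.arctan(np.polyfit(pts[:,1],pts[:,0],1)[0])))
rp=[]
for u in range(210,246):   # rail both edges: red-blue saturation
    q=cv2.imread("pics/t1.png")[:,u].astype(float); g=q[:,1]
    w=np.arange(186,201); ww=np.clip(g[w]-140,0,None); 
    rp.append(rf(px2w("top",u,(w*ww).sum()/ww.sum(),.018)[:2]))
rp=np.array(rp);f=np.polyfit(rp[:,1],rp[:,0],1);print("rail centre",f,np.degrees(np.arctan(f[0])))
E
```

```text
(331, 145) [0.4941 0.0788] (np.float64(0.0005099544198108067), np.float64(-0.052857670293791265))
(380, 149.3) [0.4926 0.0567] (np.float64(0.0010114996608149114), np.float64(-0.07505155485802036))
(434, 154) [0.4909 0.0323] (np.float64(0.0015811077448215317), np.float64(-0.09947815185656558))
(330, 127) [0.5023 0.0795] (np.float64(0.00862803563496963), np.float64(-0.05141309992397141))
(447, 118) [0.5074 0.0268] (np.float64(0.01856235034464164), np.float64(-0.1033951590183269))
nose (np.float64(0.017939913837921033), np.float64(-0.00025901604158932957)) rail (np.float64(-0.004464715969441507), np.float64(0.08072276068482967)) (np.float64(-0.0038004593921749036), np.float64(-0.03055251280825232))
[[ 0.0015 -0.0616]
 [ 0.0018 -0.0643]
 [ 0.0005 -0.0672]
 [ 0.0004 -0.0699]
 [ 0.001  -0.0726]
 [ 0.0004 -0.0754]
 [ 0.0006 -0.0781]
 [ 0.0009 -0.0807]
 [ 0.0008 -0.0835]
 [ 0.0009 -0.0862]
 [ 0.0001 -0.089 ]
 [ 0.0014 -0.0916]
 [ 0.0003 -0.0944]]
1.0863420158781405
rail centre [-0.0473 -0.0004] -2.7083707372127765
```

Emit:
send_rows(
  commands=[1,0,0.0015,0.01,0,1,0,0,0.01,0,1,0,0,0.01,0,1,0,0,0.006,0,1,0,0,0,0],
)

```text
t: 4.9
tool_pos: [0.4907, -0.0539, 0.0174]
tool_rot: [-179.8, -0.0, 84.6]
ft_force: [-0.3, 0.4, -0.8]
width: 0.0136
grip_force: 38.9
```

Emit:
send_rows(
  commands=[1,0,0,0.001,0,1,0,0,0.001,0,1,0,0,0.0005,0,1,0,0,0,0,1,0,0,0,0],
)

```text
t: 5.32
tool_pos: [0.4922, -0.0535, 0.017]
tool_rot: [180.0, -0.0, 84.7]
ft_force: [-0.3, 1.0, -0.1]
width: 0.0135
grip_force: 39.0
```

```bash
python3 - <<'E'
from h import *
a,_=grab_frame("top");b,_=grab_frame("scene")
cv2.imwrite("pics/t2c.png",np.vstack([cv2.resize(a[170:215,200:300,::-1],(800,360),interpolation=cv2.INTER_CUBIC),cv2.resize(b[220:265,180:330,::-1],(800,240),interpolation=cv2.INTER_CUBIC)]))
cv2.imwrite("pics/t2.png",a[:,:,::-1])
s=state();print(s["tool_pos"],s["tool_rot"],s["ft_force"])
E
```

```text
[ 0.49214176 -0.05348306  0.01701943] [ 1.79979258e+02 -8.36727856e-05  8.46750090e+01] [-0.15142051 -0.48267034 -1.33425046]
```

View pics/t2c.png

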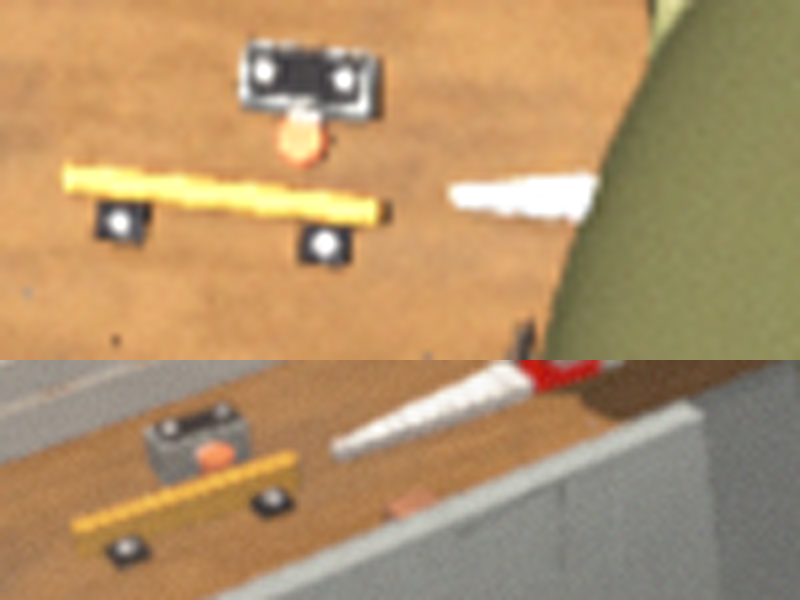

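The top half shows the blade on the worktop with its straight edge from (452,207) to (575,219). The rail's working edge runs from (65,164) to (380,198), and the blade is parallel to it within about 0.5°.

```bash
python3 - <<'E'
from h import *
C=lambda x,y,z:crop(x,y,200,170,z,8)[:2]
a,b=C(65,179,.018),C(381,212,.018)
d=(a-b)/np.linalg.norm(a-b);n=np.array([d[1],-d[0]])
print("rail yaw",np.degrees(np.arctan2(-d[0],d[1])))
o=b+.03*d+.004*n;print(o)
for q in((452,207,.007),(575,219,.007),(302,140,.017)):
    w=C(*q);print((w-o)@n,(w-o)@d)
E
```

```text
rail yaw -4.948200845852592
[0.4985214  0.13114699]
0.0020379529014633783 -0.053273268300383765
0.002328528447190203 -0.09633277353266055
0.018380141138559163 0.00033176866009171834
```

Emit:
send_rows(
  commands=[1,0.011,0,0,0,1,0.011,0,0,0,1,0.011,0,0,0,1,0.008,0,0,0,1,0,0,0,0],
)

```text
t: 5.83
tool_pos: [0.496, -0.0106, 0.0169]
tool_rot: [180.0, -0.0, 84.8]
ft_force: [-0.0, -0.4, -1.9]
width: 0.0137
grip_force: 38.9
```

Emit:
send_rows(
  commands=[1,0.004,0,0,0,1,0.004,0,0,0,1,0.004,0,0,0,1,0.002,0,0,0,1,0,0,0,0],
)

```text
t: 6.25
tool_pos: [0.4971, 0.0016, 0.0168]
tool_rot: [180.0, -0.0, 84.7]
ft_force: [0.2, 0.0, -0.7]
width: 0.0139
grip_force: 39.0
```

Emit:
send_rows(
  commands=[1,0,-0.0005,0,0,1,0,0,0,0,1,0,0,0,0],
)

```text
t: 6.5
tool_pos: [0.4965, 0.0011, 0.0168]
tool_rot: [-180.0, 0.0, 84.6]
ft_force: [0.0, -0.5, -1.2]
width: 0.0137
grip_force: 39.0
```

Emit:
send_rows(
  commands=[1,0,-0.0005,0,0,1,0,0,0,0,1,0,0,0,0],
)

```text
t: 6.75
tool_pos: [0.496, 0.0013, 0.0168]
tool_rot: [-180.0, 0.0, 84.7]
ft_force: [0.9, 0.2, -1.0]
width: 0.0133
grip_force: 39.0
```

Emit:
send_rows(
  commands=[1,0,-0.0005,0,0,1,0,0,0,0,1,0,0,0,0],
)

```text
t: 7.0
tool_pos: [0.4955, 0.0014, 0.0168]
tool_rot: [-180.0, -0.0, 84.7]
ft_force: [-0.3, 1.0, -1.1]
width: 0.0137
grip_force: 39.0
```

Emit:
send_rows(
  commands=[1,0,-0.0004,0,0,1,0,0,0,0,1,0,0,0,0],
)

```text
t: 7.25
tool_pos: [0.4951, 0.0015, 0.0168]
tool_rot: [-180.0, -0.0, 84.7]
ft_force: [-0.4, 0.2, -0.8]
width: 0.0137
grip_force: 39.0
```

Emit:
send_rows(
  commands=[1,0,-0.0004,0,0,1,0,0,0,0,1,0,0,0,0],
)

```text
t: 7.5
tool_pos: [0.4947, 0.0015, 0.0168]
tool_rot: [-180.0, -0.0, 84.7]
ft_force: [-0.5, 0.7, -0.9]
width: 0.014
grip_force: 39.0
```

Emit:
send_rows(
  commands=[1,0,-0.0003,0,0,1,0,0,0,0,1,0,0,0,0],
)

```text
t: 7.75
tool_pos: [0.4945, 0.0015, 0.0168]
tool_rot: [180.0, -0.0, 84.7]
ft_force: [-0.9, -0.1, -0.8]
width: 0.0133
grip_force: 39.0
```

Emit:
send_rows(
  commands=[1,0,-0.0003,0,0,1,0,0,0,0,1,0,0,0,0],
)

```text
t: 8.0
tool_pos: [0.4942, 0.0015, 0.0168]
tool_rot: [180.0, 0.0, 84.7]
ft_force: [0.4, 0.2, -0.6]
width: 0.0136
grip_force: 39.0
```

Emit:
send_rows(
  commands=[1,0,-0.0003,0,0,1,0,0,0,0,1,0,0,0,0],
)

```text
t: 8.25
tool_pos: [0.4939, 0.0015, 0.0168]
tool_rot: [-180.0, 0.0, 84.7]
ft_force: [0.2, -0.4, -0.2]
width: 0.0138
grip_force: 39.0
```

Emit:
send_rows(
  commands=[1,0,-0.0003,0,0,1,0,0,0,0,1,0,0,0,0],
)

```text
t: 8.5
tool_pos: [0.4936, 0.0016, 0.0168]
tool_rot: [-180.0, 0.0, 84.7]
ft_force: [-0.3, -0.4, -0.3]
width: 0.0135
grip_force: 39.0
```

Emit:
send_rows(
  commands=[1,0,-0.0003,0,0,1,0,0,0,0,1,0,0,0,0],
)

```text
t: 8.75
tool_pos: [0.4933, 0.0016, 0.0168]
tool_rot: [-180.0, -0.0, 84.7]
ft_force: [-0.3, 0.2, -0.5]
width: 0.0137
grip_force: 39.0
```

```bash
python3 -c "
from rig import *
for i in range(4):
    grab_frame('top') if i else 0; s=state();print(s['torque'].round(3),s['ft_force'].round(1),s['tool_pos'].round(4))"
```

```text
[-0.056 -0.028  0.001] [-0.3  0.2 -0.5] [0.4933 0.0016 0.0168]
[-0.066 -0.06   0.009] [ 0.6 -0.  -0.7] [0.4933 0.0016 0.0168]
[ 0.059 -0.043 -0.017] [-0.1 -0.4  0. ] [0.4933 0.0016 0.0168]
[ 0.023 -0.027 -0.022] [-0.7 -0.6 -1. ] [0.4933 0.0016 0.0168]
```

Emit:
send_rows(
  commands=[1,0,-0.0004,0,0,1,0,0,0,0,1,0,0,0,0],
)

```text
t: 9.15
tool_pos: [0.4931, 0.0016, 0.0169]
tool_rot: [180.0, -0.0, 84.7]
ft_force: [1.6, 0.0, -1.6]
width: 0.0137
grip_force: 38.9
```

```bash
python3 -c "
from rig import *
for i in range(4):
    grab_frame('top') if i else 0; s=state();print(s['torque'].round(3),s['ft_force'].round(1),s['tool_pos'].round(4))"
```

```text
[-0.043 -0.21  -0.182] [ 1.6  0.  -1.6] [0.4931 0.0016 0.0169]
[-0.077 -0.251 -0.085] [ 0.  -0.4 -1. ] [0.4931 0.0016 0.0169]
[-0.048 -0.234 -0.151] [ 1.3 -0.2 -1.1] [0.4931 0.0016 0.0169]
[-0.078 -0.214 -0.134] [ 1.8 -0.3 -1.7] [0.4931 0.0017 0.0169]
```

Emit:
send_rows(
  commands=[1,0.002,0.0002,0,0,1,0.003,0,0,0,1,0.003,0,0,0,1,0.002,0,0,0,1,0,0,0,0],
)

```text
t: 9.72
tool_pos: [0.4942, 0.0122, 0.0168]
tool_rot: [180.0, -0.0, 84.7]
ft_force: [1.2, 1.6, -1.4]
width: 0.0134
grip_force: 38.9
```

Emit:
send_rows(
  commands=[1,0.002,0,0,0,1,0.003,0,0,0,1,0.003,0,0,0,1,0.002,0,0,0,1,0,0,0,0],
)

```text
t: 10.13
tool_pos: [0.4951, 0.0221, 0.0168]
tool_rot: [180.0, -0.0, 84.7]
ft_force: [0.6, 0.9, -0.8]
width: 0.0138
grip_force: 38.9
```

```bash
cat > f.py <<'E'
from h import *
np.set_printoptions(precision=3,suppress=True)
a=[]
for i in range(4):
    grab_frame('top') if i else 0; s=state();a.append(np.r_[s['ft_force'],s['torque']])
c,n=np.cos(np.radians(84.8)),np.sin(np.radians(84.8));m=np.mean(a,0)
w=s['tool_pos'][:2]-[.4985,.1312]
print("F alongY %.2f acrossX %.2f z %.2f"%(m[0]*c+m[1]*n,m[0]*n-m[1]*c,m[2]),"T",m[3:],"tcp rail x,y mm",1e3*(w[0]*n-w[1]*c),1e3*(w[0]*c+w[1]*n),"z",s['tool_pos'][2],s['t'])
E
python3 f.py
```

```text
F alongY 0.87 acrossX 1.03 z -0.97 T [ 0.075 -0.246 -0.117] tcp rail x,y mm 6.435301440338826 -109.30277603423542 z 0.01681950536046839 10.2833
```

Emit:
send_rows(
  commands=[1,0.001,0,0,0,1,0.001,0,0,0,1,0.001,0,0,0,1,0,0,0,0],
)

```text
t: 10.62
tool_pos: [0.4953, 0.0246, 0.0168]
tool_rot: [180.0, 0.0, 84.7]
ft_force: [1.5, -0.7, -0.4]
width: 0.0138
grip_force: 38.9
```

```bash
python3 f.py
```

```text
F alongY -0.33 acrossX 1.18 z -1.28 T [-0.067 -0.28  -0.122] tcp rail x,y mm 6.390535639252567 -106.45975239751698 z 0.016762744507181248 10.7667
```

Emit:
send_rows(
  commands=[1,0.001,0,0,0,1,0.001,0,0,0,1,0,0,0,0],
)

```text
t: 11.02
tool_pos: [0.4955, 0.0267, 0.0168]
tool_rot: [180.0, -0.0, 84.7]
ft_force: [1.8, -0.2, -0.9]
width: 0.0137
grip_force: 38.9
```

```bash
python3 f.py
```

```text
F alongY 0.09 acrossX 1.20 z -1.33 T [-0.037 -0.259 -0.139] tcp rail x,y mm 6.459344554811377 -104.38335450614952 z 0.016827931181784557 11.1667
```

Emit:
send_rows(
  commands=[1,0.001,0,0,0,1,0.001,0,0,0,1,0,0,0,0],
)

```text
t: 11.42
tool_pos: [0.4957, 0.0287, 0.0168]
tool_rot: [180.0, -0.0, 84.7]
ft_force: [2.5, 0.5, -0.7]
width: 0.0135
grip_force: 38.9
```

```bash
python3 f.py
```

```text
F alongY 0.57 acrossX 1.56 z -1.25 T [-0.048 -0.27  -0.134] tcp rail x,y mm 6.415010278800579 -102.37737847468996 z 0.016777594962177497 11.5667
```

Emit:
send_rows(
  commands=[1,0.001,0,0,0,1,0.0005,0,0,0,1,0,0,0,0],
)

```text
t: 11.82
tool_pos: [0.4958, 0.0301, 0.0168]
tool_rot: [180.0, 0.0, 84.7]
ft_force: [1.5, 0.0, -1.4]
width: 0.0135
grip_force: 38.9
```

```bash
python3 f.py
```

```text
F alongY -0.34 acrossX 1.69 z -0.80 T [-0.074 -0.25  -0.127] tcp rail x,y mm 6.435558476565238 -100.95498581564163 z 0.016784494629479237 11.9667
```

Emit:
send_rows(
  commands=[1,0.001,0.0001,0,0,1,0.0005,0,0,0,1,0,0,0,0],
)

```text
t: 12.22
tool_pos: [0.4959, 0.0316, 0.0168]
tool_rot: [-180.0, -0.0, 84.7]
ft_force: [1.6, -0.3, -1.6]
width: 0.0136
grip_force: 39.0
```

```bash
python3 f.py
```

```text
F alongY 0.12 acrossX 1.07 z -1.00 T [-0.067 -0.219 -0.111] tcp rail x,y mm 6.4686192115153505 -99.42946225231724 z 0.016779162919821997 12.3667
```

Emit:
send_rows(
  commands=[1,0.001,0,0,0,1,0.0005,0,0,0,1,0,0,0,0],
)

```text
t: 12.62
tool_pos: [0.496, 0.0328, 0.0168]
tool_rot: [-180.0, 0.0, 84.7]
ft_force: [0.2, -1.1, -0.2]
width: 0.0132
grip_force: 39.0
```

```bash
python3 f.py
```

```text
F alongY -1.16 acrossX 0.70 z -0.76 T [-0.373 -0.15  -0.118] tcp rail x,y mm 6.473922642116208 -98.19137421907212 z 0.016763985659859346 12.7667
```

Emit:
send_rows(
  commands=[1,0.001,0,0,0,1,0.0005,0,0,0,1,0,0,0,0],
)

```text
t: 13.02
tool_pos: [0.4962, 0.0342, 0.0168]
tool_rot: [-180.0, 0.0, 84.7]
ft_force: [0.3, -3.5, 0.6]
width: 0.0137
grip_force: 39.0
```

```bash
python3 f.py
```

```text
F alongY -3.13 acrossX 0.65 z -0.45 T [-0.759 -0.065 -0.116] tcp rail x,y mm 6.488140667047376 -96.74648373970527 z 0.01675680950870648 13.1667
```

Emit:
send_rows(
  commands=[1,0.001,0,0,0,1,0,0,0,0,1,0,0,0,0],
)

```text
t: 13.42
tool_pos: [0.4963, 0.0355, 0.0168]
tool_rot: [-180.0, 0.0, 84.7]
ft_force: [0.5, -3.9, -0.7]
width: 0.0137
grip_force: 39.0
```

```bash
python3 f.py
```

```text
F alongY -3.51 acrossX 0.55 z -0.83 T [-0.795 -0.035 -0.146] tcp rail x,y mm 6.4602196059041495 -95.56093723795293 z 0.01674493115076161 13.5667
```

Emit:
send_rows(
  commands=[1,0.001,0,0,0,1,0.0005,0,0,0,1,0,0,0,0],
)

```text
t: 13.82
tool_pos: [0.4964, 0.0369, 0.0168]
tool_rot: [-180.0, 0.0, 84.7]
ft_force: [-0.4, -4.8, -1.2]
width: 0.0137
grip_force: 39.0
```

```bash
python3 f.py
```

```text
F alongY -4.78 acrossX 0.38 z -0.64 T [-1.051  0.027 -0.131] tcp rail x,y mm 6.464023829746055 -94.12504561263933 z 0.016751470844350358 13.9667
```

Emit:
send_rows(
  commands=[1,0,0,0,0,1,0,0,0,0,1,0,0,0,0],
  squeeze=20,
)

```text
t: 14.22
tool_pos: [0.4964, 0.0369, 0.0168]
tool_rot: [-180.0, 0.0, 84.7]
ft_force: [-0.5, -5.5, -1.0]
width: 0.0138
grip_force: 39.0
```

Emit:
send_rows(
  commands=[0.5,0,0,0,0,0.2,0,0,0,0,0.0,0,0,0,0,0.0,0,0,0,0,0.0,0,0,0,0],
)

```text
t: 14.63
tool_pos: [0.4966, 0.0374, 0.0169]
tool_rot: [180.0, -0.0, 84.7]
ft_force: [-0.3, -0.2, 0.4]
width: 0.0428
grip_force: 0.0
```

Emit:
send_rows(
  commands=[0,0,0,0,0,0,0,0,-0.005,0,0,0,0,-0.01,0,0,0,0,-0.02,0,0,0,0,-0.03,0],
)

```text
t: 15.05
tool_pos: [0.4945, 0.0369, 0.0813]
tool_rot: [-179.8, 0.0, 84.7]
ft_force: [-0.5, -0.5, 0.6]
width: 0.0429
grip_force: 0.0
```

Emit:
send_rows(
  commands=[0,0,0,-0.03,0,0,-0.03,0,-0.03,0,0,-0.04,0,-0.01,0,0,-0.04,0,0,0,0,-0.04,0,0,0],
)

```text
t: 15.47
tool_pos: [0.4836, -0.1133, 0.1539]
tool_rot: [179.8, 0.0, 84.8]
ft_force: [0.3, -0.0, -0.7]
width: 0.043
grip_force: 0.0
```

```bash
python3 - <<'E'
from h import *
a,_=grab_frame("top");b,_=grab_frame("scene")
cv2.imwrite("pics/t3c.png",np.vstack([cv2.resize(a[170:215,200:300,::-1],(800,360),interpolation=cv2.INTER_CUBIC),cv2.resize(b[220:265,180:330,::-1],(800,240),interpolation=cv2.INTER_CUBIC)]))
s=state();print(s["tool_pos"],s["ft_force"])
E
```

```text
[ 0.48254331 -0.11669296  0.15283984] [ 0.07126866  0.45632926 -0.22504317]
```

View pics/t3c.png

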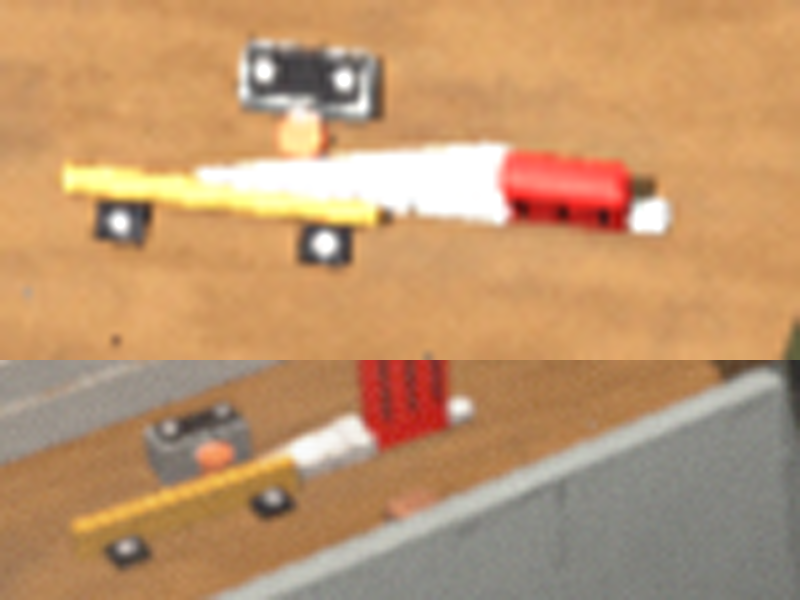

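The gauge lies flat along the rail. Its point is at (198,174), about 33 mm past the shoe nose at (302,135), and the shoe is touching the blade. The arm is clear, so I'll hand it in.

Emit:
send_rows(
  commands=[0,0,0,0,0,0,0,0,0,0,0,0,0,0,0],
)

```text
t: 15.82
tool_pos: [0.4827, -0.1107, 0.1515]
tool_rot: [-180.0, -0.0, 84.8]
ft_force: [0.6, 0.0, 0.5]
width: 0.0429
grip_force: 0.0
```

```bash
python3 -c "
from rig import *
print(sign_off())"
```

```text
the job is handed in; nothing more can be done
None
```

The job is handed in, with no verdict returned: the gauge is released and lies flat along the rail, its point about 33 mm past the shoe, lightly nipped (about 5 N felt along the blade before letting go), with the arm clear at about 16 s.

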